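# Rock the slope gauge on the crowned stud to its set tab

## Task

Take the slope gauge, the white dial with the black grip on top, and stand it level and square across the middle of the rounded wooden stud, its pointer hanging in the middle, for a moment. Then rock it over on the stud towards the blue-and-white ginger jar until its swinging pointer settles on the coloured tab on the jar's side, and finish there: still holding the gauge, still resting on the stud. Leave the jars and everything else where they stand.

Things in the scene. Friction and masses are not known exactly. Their poses are not given: they have to be found in the camera images.
- gauge: Slope gauge, loose, upright, 0.34-0.58 kg. Origin: centre of its underside; z up, y along its long side, x through its thickness. Aluminium sole 46 (x) x 130 (y) x 14 mm; on it an upright white dial 128 mm wide, 8 mm thick (top bar 22 mm), up to 136 mm; on top a black grip 30 x 30 mm, 136 to 192 mm above the underside, to be pinched across y. Same dial on both faces.
- pointer (a joint): The gauge's black pointer, a pendulum about the gauge's x axis, pivot 124 mm above the underside; settles in about 1 s. 0 = middle of the dial (gauge level); positive when the tip is towards the gauge's +y side, as when the top of the gauge leans to its +y side. At rest it equals that lean (rad).
- teal_tab (a joint): Angle at which the teal tab is set on the dial, about the same pivot and with the same sign as the pointer: 0.18 to 0.38, always on the gauge's +y side. It stays where it is.
- pink_tab (a joint): Angle at which the pink tab is set on the dial, same pivot and sign: -0.38 to -0.18, always on the gauge's -y side. It stays where it is.
- pointer_tip (a point): Tip of the pointer, 100 mm from the pivot.
- teal_tab_mark (a point): Middle of the teal tab (14 mm wide, 22 mm tall), 100 mm from the pivot.
- pink_tab_mark (a point): Middle of the pink tab (14 mm wide, 22 mm tall), 100 mm from the pivot.
- stud_block: The stud block, fixed to the table: a plywood base board 170 (x) x 130 (y) x 12 mm, and on it a wooden stud 130 mm long (x), 44 mm wide (y), whose top is a half round of 22 mm radius with its axis along x, 45 mm above the table. Origin: centre of the underside of the base board, z up. The gauge stands across it: the gauge's y along the block's y.
- crest (a point): Middle of the stud's crest, 67 mm above the table: the highest line of the stud runs through it along the block's x.
- ginger_jar: Blue-and-white lidded ginger jar, 92 mm wide, 152 mm high, loose, beyond the stud block to its +y or its -y side: this is the side to lean to. Origin: centre of its underside.
- glass_jar: Clear glass jar with white balls inside and a steel lid, 80 mm wide, 132 mm high, loose, on the other side. Origin: centre of its underside. Leave alone.
- joist_offcut: Pale timber joist offcut 60 x 150 x 45 mm lying loose on the left. Origin: centre of its underside. Leave alone.
- paper_roll: White paper roll standing on end, 104 mm wide, 100 mm high, at the back right. Origin: centre of its underside. Leave alone.
- candle: Cream candle in a brass cup, 60 mm wide, 95 mm high, at the back of the table. Origin: centre of its underside. Leave alone.
- silver_mug: Steel mug, 72 mm wide, 85 mm high, near the robot's left. Origin: centre of its underside. Leave alone.
- screwdriver: Screwdriver lying near the robot's left. Leave alone.
Not all that is in view belongs to the job. Leave any orange look-alike of the gauge alone.

How it is judged:
By the outcome, as a careful person would: the job done as asked, in the order asked, and still so for the second after the job is handed in, while the arm keeps its last pose, push and grip.
It also fails if it takes over 45 s, if anything falls off the work surface, if the arm or the gripper's body presses on something with over 40 N, if the wrist force passes 120 N, or if a joint passes its speed limit or range.

## Robot

A 7-joint arm with a two-finger parallel gripper is mounted at the origin on the work surface. World frame = base frame: x ahead of the robot, y to its left, z up, the work surface at z = 0. Lengths are in mm, angles in rad, forces in N, time in s.
With the tool pointing down it reaches from about 350 to 900 mm from the base axis. Payload 8.1 kg.
Tool frame: the origin (TCP) lies midway between the tips of the shut fingers; the grasp point (between the pads) lies 19 mm behind it; y points along the fingers, x is the direction in which the jaws open and shut, and the axes are right-handed (so a half turn about y gives the same grasp; the last joint's range is limited). The gripper opens to 92 mm and grips with 3 to 60 N. Pads are 19 mm wide; open, the fingers measure 130 mm over their backs; the gripper's body (75 mm by 190 mm) begins 47 mm behind the grasp point.
Start: joints at [-1.208, 0.434, 0.025, 1.573, -0.012, 1.134, -0.075], TCP at [280.739, 558.415, 226.742] pointing down, gripper open.
Joint ranges: [-2.62, 2.62], [-0.44, 2.09], [-1.27, 1.32], [0.08, 2.57], [-1.32, 4.46], [0.12, 2], [-2.74, 2.74]. Speed limits (rad/s): [2.22, 2.22, 3.01, 3.01, 3.14, 3.14, 3.14].

## Interface

Orientations are given as a unit quaternion [w, x, y, z].
In Python, from plant import env, cams gives the robot as it stands. The module is installed in compiled form; this text tells all that it offers.
- The arm moves only by the shell command python3 -m creep 'ROWS' [FORCE]. ROWS is JSON, a list of rows, each a list of 7 numbers: the shift along the tool's x, y, z in mm, then the turn, a rotation vector about the tool's x, y, z in degrees, then the finger opening in mm, from 0 to 91.8. In form: [[x, y, z, rx, ry, rz, hand], ...]. A call has 1 to 10 rows; each row is the pose to reach, as a shift and turn from the pose measured when the call began, along the tool's axes at that moment; what a row does not reach only later rows make up. A row lasts 1/8 s, in which the tool goes at most 62.5 mm and 10.7 degrees, less where a joint would pass 70% of its speed; a pose out of reach is approached as far as the arm can. A call with a gripper value outside its range is refused whole. The fingers move at their own pace and stop on an object; FORCE is the grip in N (left out, the last holds). Time passes only in rows, so rows that repeat a pose let the fingers close. It gives the time, the measured TCP pose, the force and the opening at its end, in the units of the state.
- env.get_state(): the state, without advancing time (a new reading comes with each control period).
- cams.capture(name): name is "side" or "top" or "wrist"; returns (picture, depth): 480x640x3 uint8, red, green, blue; 480x640 float32, mm along the optical axis (not along the pixel's ray), 0 where there is no reading.
- cams.get_calibration(name): a dict with "fx", "fy", "cx", "cy" (pixels), "rvec" (rotation vector, rad) and "tvec" (3), from world to camera coordinates, as OpenCV has them. Camera axes: x right, y down, z forward; pixel columns grow to the right and rows downward; lengths in mm; the calibration is good to about 2 mm. A picture is of the moment at which its call begins: read the wrist's pose just before it. get_calibration takes no time and is no camera call; for the wrist camera it gives the pose at the moment of the call.
- env.hand_in(): hands the job in, once; it reports no verdict.
Trained networks look in the newest picture that a camera, given by its name, has taken for a name from the list of things; names that differ only in an ending like _2 or _b are one class to them, and where a whole thing is asked for, a point or a joint stands for the part that bears it (a point fixed in the world has none). Each returns a list of dicts, best first, with "confidence" (0 to 1); they miss things now and then, are a little off and sometimes report something else, mostly with a low value. They report only what shows in the picture. A call takes as long as a camera call. They do not tell look-alikes from the thing itself.
- cams.silhouettes(thing, camera): "mask" (480x640 bool, what is visible of it) and "rect" ([left, top, right, bottom] in pixels, round what is visible of it).
- cams.place_of(thing, camera): "uv" ([column, row] in pixels: a listed point, or the origin of a listed thing).
The state is a dict: "t": time; "qpos": joint angles; "qd": joint speeds; "joint_efforts": joint torques, N m; "position": TCP position; "ee_rot": TCP orientation; "wrist_force": force on the tool from outside, world axes, zero at the start; "moment": the same for the moment, N m; "finger_gap": opening from 0.0 (shut) to 1.0 (fully open).
Only numpy, scipy, OpenCV 4.12 (cv2) and the standard library are available. Lean on these libraries where they do the work, as an engineer would, in place of code of your own. Each camera call takes 0.05 s, during which the arm holds its last target. There are 200 camera calls.

## Working session

There is one attempt and no reset: what is moved stays moved. The work goes in short steps, Python scripts to look and compute and a shell command to move; the robot and the scene stay as the last step left them, time stands still between calls to the robot, and variables do not carry over. Pictures are saved under pics/ and viewed, about 8 in all and at most 12, crops included, and the job is handed in when it is done.

```bash
mkdir -p pics; cat > h.py <<'E'
import numpy as np, cv2
from plant import env, cams
from scipy.spatial.transform import Rotation as R
def cal(n):
    c=cams.get_calibration(n); M=cv2.Rodrigues(np.array(c["rvec"],float))[0]
    return c,M,np.array(c["tvec"],float).ravel()
def unproj(n,uv,d=None,z=None,c=None):
    c,M,t=c or cal(n); uv=np.atleast_2d(np.array(uv,float))
    r=np.c_[(uv[:,0]-c["cx"])/c["fx"],(uv[:,1]-c["cy"])/c["fy"],np.ones(len(uv))]
    o=-M.T@t; w=r@M
    s=np.atleast_1d(d)[:,None] if d is not None else ((z-o[2])/w[:,2])[:,None]
    return o+w*s
def proj(n,P,c=None):
    c,M,t=c or cal(n); p=np.atleast_2d(P)@M.T+t
    return np.c_[c["fx"]*p[:,0]/p[:,2]+c["cx"],c["fy"]*p[:,1]/p[:,2]+c["cy"]]
def shot(n,f=None):
    c=cal(n); im,d=cams.capture(n)
    if f: cv2.imwrite("pics/"+f,im[:,:,::-1])
    return im,d,c
def pose():
    s=env.get_state(); q=s["ee_rot"]; return np.array(s["position"]),R.from_quat([q[1],q[2],q[3],q[0]])
E
python3 - <<'E'
from h import *
np.set_printoptions(precision=1,suppress=True)
s=env.get_state(); print(s); print(pose()[1].as_matrix())
for n in("top","side"):
    im,d,c=shot(n,n+"1.png"); print(n,"cam at",-c[1].T@c[2])
    for th in("gauge","crest","stud_block","ginger_jar","glass_jar","pointer_tip","teal_tab_mark","pink_tab_mark"):
        for r in cams.place_of(th,n)[:3]:
            u=r["uv"]; dd=d[int(u[1]),int(u[0])] if 0<=u[0]<640 and 0<=u[1]<480 else 0
            z={"crest":67}.get(th,0)
            print(th,round(r["confidence"],2),np.array(u),"z-plane",unproj(n,u,z=z,c=c)[0],"depth",unproj(n,u,d=[dd],c=c)[0])
E
```

```text
{'t': 0.0, 'qpos': array([-1.2,  0.4,  0. ,  1.6, -0. ,  1.1, -0.1]), 'qd': array([-0.,  0.,  0., -0.,  0.,  0.,  0.]), 'joint_efforts': array([ -0. , -66.8,   1. , -31.4,  -0.1,   0. ,   0. ]), 'position': array([280.5, 557.9, 225.9]), 'ee_rot': array([-0.6,  0.6,  0.4, -0.4]), 'wrist_force': array([ 0. , -0.2,  0.2]), 'moment': array([ 0.,  0., -0.]), 'finger_gap': 0.9991872896066754}
[[ 0.4 -0.  -0.9]
 [ 0.9 -0.   0.4]
 [-0.  -1.  -0. ]]
top cam at [ 343.4    4.7 1030.9]
gauge 0.83 [455.1 344.9] z-plane [ 294.5 -325.5    0. ] depth [ 296.4 -312.1   41.8]
gauge 0.5 [148.5 289.2] z-plane [434.7 386.6   0. ] depth [431.  371.2  41.4]
crest 0.6 [290.7 213.1] z-plane [596.5  49.   67. ] depth [597.6  49.2  62.6]
stud_block 0.81 [293.6 220.4] z-plane [595.7  45.2   0. ] depth [580.   42.7  64. ]
ginger_jar 0.84 [216.9 184.5] z-plane [689.3 233.3   0. ] depth [653.7 209.8 106. ]
glass_jar 0.83 [351.  163.3] z-plane [740.1 -99.1   0. ] depth [703.6 -89.5  95. ]
glass_jar 0.41 [292.8 211.4] z-plane [618.2  47.    0. ] depth [600.9  44.3  65.1]
pointer_tip 0.5 [458.8 341.3] z-plane [ 302.4 
[... 600 characters left out ...]
87 [325.1 233.5] z-plane [595.4  41.    0. ] depth [570.   15.5  37.3]
ginger_jar 0.66 [303.5 175. ] z-plane [703.9 244.1   0. ] depth [660.  193.5  53.4]
glass_jar 0.79 [411.3 235.9] z-plane [ 746.  -102.6    0. ] depth [ 706.3 -125.    45.2]
glass_jar 0.49 [399.  375.8] z-plane [ 447.8 -317.2    0. ] depth [ 442.2 -319.7   11.6]
pointer_tip 0.49 [346.5 436.3] z-plane [ 298.6 -328.7    0. ] depth [ 278.9 -342.1   67. ]
pointer_tip 0.47 [401.7 368.4] z-plane [ 463.  -310.9    0. ] depth [ 441.2 -320.5   42.7]
teal_tab_mark 0.59 [389.8 356.4] z-plane [ 465.  -279.6    0. ] depth [ 439.  -293.1   51. ]
pink_tab_mark 0.41 [419.7 377.4] z-plane [ 474.  -344.9    0. ] depth [ 453.  -352.1   40.2]
```

```bash
python3 -c "
import cv2
a=cv2.imread('pics/top1.png');b=cv2.imread('pics/side1.png')
c=b[270:480,280:560];cv2.imwrite('pics/c1.png',cv2.resize(c,None,fx=2.8,fy=2.8,interpolation=2))"
```

```text
(no output)
```

View pics/side1.png

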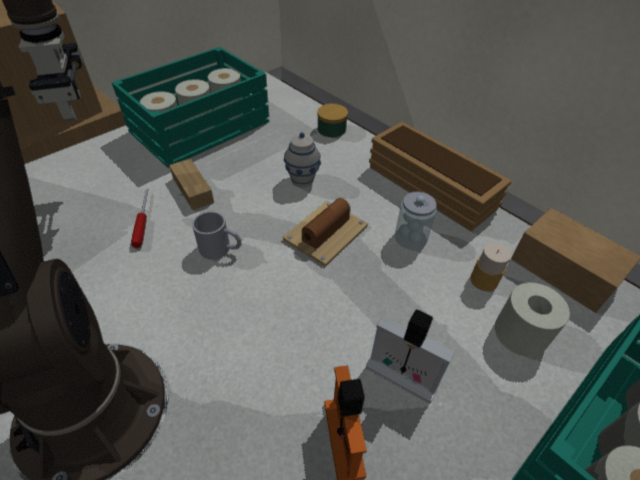

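View pics/c1.png

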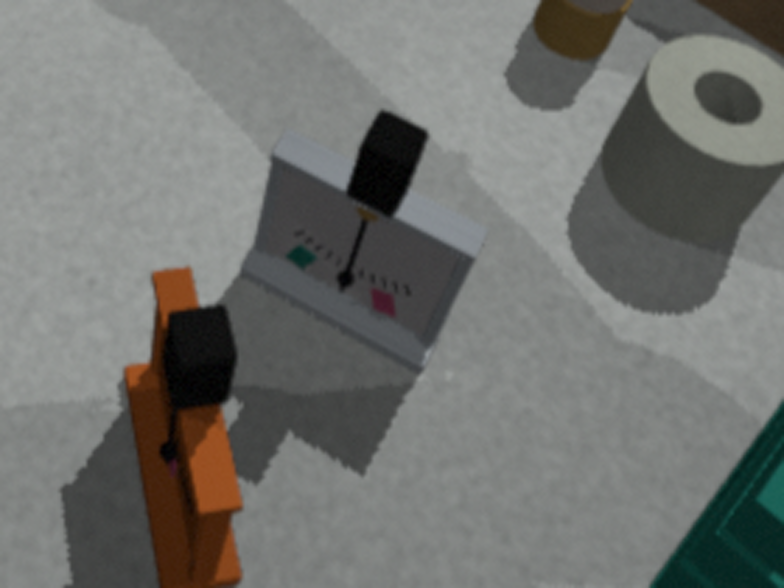

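View pics/top1.png

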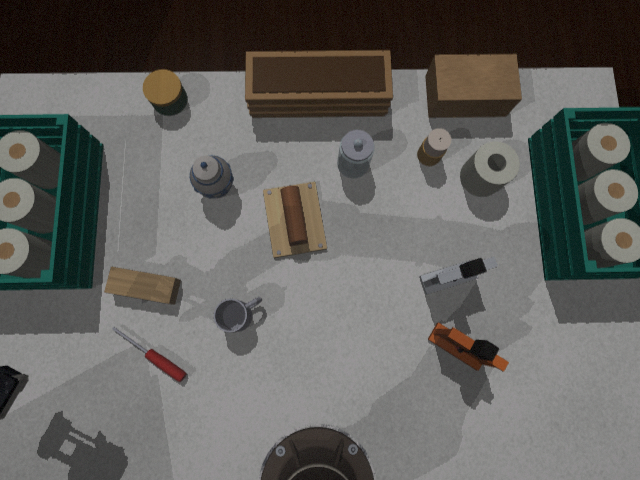

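The white dial sits at side (401,370) and top (455,273). The orange look-alike is at side (343,430) and top (468,347). The white one fits "white dial, black grip", and the crop confirms it, with teal left and pink right. The ginger jar is at top (210,175), on the stud's left (+y) side. Next I'll get precise axes from depth.

```bash
python3 - <<'E'
from h import *
np.set_printoptions(precision=1,suppress=True)
P={}
for n in("top","side"):
    im,d,c=shot(n)
    v,u=np.mgrid[0:480,0:640]; ok=d>0
    W=np.full((480,640,3),np.nan); W[ok]=unproj(n,np.c_[u[ok],v[ok]],d=d[ok],c=c)
    g=im.max(2)
    box=(np.abs(W[...,0]-450)<110)&(np.abs(W[...,1]+320)<100)
    orange=(im[...,0].astype(int)-im[...,2]>60)
    # grip
    k=box&(W[...,2]>140)&(W[...,2]<210)&~orange&(g<70)
    k[:, :]&=(W[...,0]>370)
    p=W[k]; top=p[p[:,2]>183]; print(n,"grip n",len(p),p.mean(0),"zmax",np.percentile(p[:,2],98),"top face",len(top),top.mean(0) if len(top) else 0, top.min(0),top.max(0))
    k=box&(W[...,2]>120)&(W[...,2]<145)&~orange&(g>90)&(W[...,0]>370)
    p=W[k][:,:2]; 
    if len(p)>10:
        m=p.mean(0);e=np.linalg.svd(p-m,full_matrices=False)[2][0]; t=(p-m)@e; print(" bar",len(p),m,"dir",e,np.degrees(np.arctan2(*e[::-1])),"ext",np.percentile(t,[1,99]), "mid",m+e*np.percentile(t,[1,99]).mean())
    k=(np.abs(W[...,0]-597)<120)&(np.abs(W[...,1]-47)<100)&(W[...,2]>57)&(W[...,2]<75)
    p=W[k]; m=p.mean(0);e=np.linalg.svd(p[:,:2]-m[:2],full_matrices=False)[2][0];t=(p[:,:2]-m[:2])@e; r=(p[:,:2]-m[:2])@np.array([-e[1],e[0]])
    print(" stud",len(p),m,"dir",np.degrees(np.arctan2(*e[::-1])),np.percentile(t,[1,99]),np.percentile(r,[1,99]),"mid",m[:2]+e*np.percentile(t,[1,99]).mean(),"zmax",np.percentile(p[:,2],98))
E
```

```text
top grip n 347 [ 449.8 -313.1  181.5] zmax 193.47742019184665 top face 231 [ 451.3 -317.1  190.7] [ 434.8 -334.3  183.3] [ 468.3 -301.2  195. ]
 bar 370 [ 449.3 -311.7] dir [ 0.3 -1. ] -74.15947405293859 ext [-54.6  70.5] mid [ 451.5 -319.3]
 stud 849 [596.3  43.1  63.4] dir -171.43065618245774 [-65.2  63.5] [-17.9  17.7] mid [597.1  43.2] zmax 68.2661484470193
side grip n 661 [ 443.6 -322.9  177.2] zmax 192.30231146888036 top face 357 [ 448.5 -321.3  190. ] [ 432.7 -337.9  183.1] [ 467.4 -302.9  193.7]
 bar 696 [ 452.2 -323.5] dir [ 0.3 -1. ] -74.04952266590327 ext [-66.   59.8] mid [ 451.3 -320.5]
 stud 601 [594.4  37.7  62.9] dir -171.30408185463307 [-68.8  60.6] [-19.4  15.2] mid [598.4  38.3] zmax 67.43933803824098
```

```bash
cat >> h.py <<'E'
def Rt(yaw_y,lean=0.):
    """tool: x along horizontal dir at yaw_y deg (gauge y), y down; lean = top toward gauge +y (deg)"""
    a=np.radians(yaw_y); gy=np.array([np.cos(a),np.sin(a),0]); up=np.array([0,0,1.]); l=np.radians(lean)
    x=gy*np.cos(l)-up*np.sin(l); y=-(gy*np.sin(l)+up*np.cos(l))
    return R.from_matrix(np.c_[x,y,np.cross(x,y)])
def delta(P,Q,frm=None):
    p,q=frm or pose(); print("row",np.round(q.inv().apply(np.array(P)-p),1),np.round(np.degrees((q.inv()*Q).as_rotvec()),2))
E
python3 - <<'E'
from h import *
delta([500,100,340],Rt(86)); delta([451,-319,330],Rt(105.9),([500,100,340],Rt(86)));delta([451,-319,330],Rt(105.9))
E
```

```text
row [-311.1 -113.2 -401.8] [  0.   -22.69   0.  ]
row [-421.4   10.    19.7] [  0.  -19.9   0. ]
row [-707.4 -103.2 -546.2] [  0.   -42.59   0.  ]
```

```bash
python3 -m creep '[[-60,-100,-60,0,-5,0,91],[-120,-113,-120,0,-10,0,91],[-160,-113,-170,0,-15,0,91],[-200,-113,-220,0,-18,0,91],[-240,-113,-270,0,-20,0,91],[-280,-113,-320,0,-22,0,91],[-330,-108,-380,0,-26,0,91],[-385,-105,-410,0,-29,0,91],[-440,-103,-440,0,-31,0,91],[-490,-103,-470,0,-33,0,91]]' 30; python3 -c "
from h import *
print(env.get_state()['qpos']);delta([451,-319,310],Rt(105.9))"
```

```text
t: 2.25
position: [468.4, -3.2, 331.5]
ee_rot: [-0.471, 0.472, 0.527, -0.527]
wrist_force: [0.9, -0.7, -0.2]
finger_gap: 0.99
[-0.41543017  0.08712798  0.34066244  1.78831313 -0.03068669  1.27041684
  1.61524215]
row [-312.    21.3   52.4] [ 0.05 -9.52  0.01]
```

```bash
python3 -m creep '[[-52,3,9,0,-2,0,91],[-104,7,18,0,-4,0,91],[-156,11,27,0,-6,0,91],[-208,14,35,0,-8,0,91],[-260,18,44,0,-9.5,0,91],[-300,21,52,0,-9.5,0,91],[-312,21,52,0,-9.5,0,91],[-312,21,52,0,-9.5,0,91]]'; python3 - <<'E'
from h import *
np.set_printoptions(precision=1,suppress=True)
print(env.get_state()['qpos'])
delta([451,-319,250],Rt(105.9))
im,d,c=shot("wrist","w1.png"); print("cam",-c[1].T@c[2],c[1][2])
v,u=np.mgrid[0:480,0:640]; ok=d>0
W=np.full((480,640,3),np.nan); W[ok]=unproj("wrist",np.c_[u[ok],v[ok]],d=d[ok],c=c)
g=im.max(2); orange=(im[...,0].astype(int)-im[...,2]>60)
near=(np.hypot(W[...,0]-451,W[...,1]+319)<90)&~orange
for a,b,dark in((180,200,1),(125,142,0)):
    k=near&(W[...,2]>a)&(W[...,2]<b)&((g<70)if dark else(g>80)); p=W[k]
    if len(p)<20: print(a,len(p)); continue
    r=cv2.minAreaRect(p[:,:2].astype(np.float32)); m=p.mean(0)
    e=np.linalg.svd(p[:,:2]-m[:2],full_matrices=False)[2][0]
    print(a,len(p),m,"rect",r,"dir",np.degrees(np.arctan2(*e[::-1])))
E
```

```text
t: 3.25
position: [451.5, -319.1, 310.3]
ee_rot: [-0.426, 0.426, 0.564, -0.564]
wrist_force: [0.7, 0.2, 0.2]
finger_gap: 0.99
[ 0.1  0.3  0.6  1.7 -0.2  1.3  2.5]
row [ 0.2 60.3  0.5] [ 0.  -0.1  0. ]
cam [ 376.9 -340.9  468.4] [ 0.3  0.1 -1. ]
180 1147 [ 450.1 -320.2  191.6] rect ((451.13922119140625, -319.880126953125), (28.95965576171875, 27.9397029876709), 15.908985137939453) dir 17.405562779463384
125 2000 [ 451.1 -320.4  136. ] rect ((451.6936340332031, -320.2867431640625), (21.971221923828125, 128.11842346191406), 15.95415210723877) dir 105.90706351973056
```

View pics/w1.png

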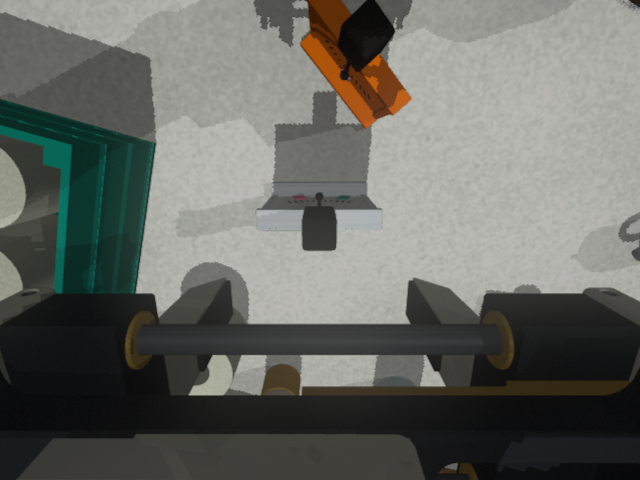

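The wrist view shows the white gauge with its grip at (319,228) between the open fingers. Teal is on the right, and the orange one is at (355,60), clear of the fingers. Going down to grip.

```bash
python3 -m creep '[[-1,50,0.5,0,0,0,91],[-1,100,0.5,0,0,0,91],[-1,145,0.5,0,0,0,91],[-1,162,0.5,0,0,0,91],[-1,162,0.5,0,0,0,91],[-1,162,0.5,0,0,0,20],[-1,162,0.5,0,0,0,20],[-1,162,0.5,0,0,0,20],[-1,162,0.5,0,0,0,20],[-1,162,0.5,0,0,0,20]]' 45; python3 -c "
from h import *
delta([470,-200,300],Rt(100));delta([597,43,300],Rt(98.6))"
```

```text
t: 4.55
position: [451.8, -319.0, 148.4]
ee_rot: [-0.426, 0.426, 0.565, -0.564]
wrist_force: [-0.6, 0.0, 0.6]
finger_gap: 0.497
row [ 109.5 -151.5  -50.3] [0.06 5.92 0.04]
row [ 308.4 -151.2 -239.1] [0.06 7.32 0.04]
```

```bash
python3 -m creep '[[0,0,0,0,0,0,20],[0,0,0,0,0,0,20],[0,0,0,0,0,0,20],[0,0,0,0,0,0,20],[0,-30,0,0,0,0,20],[0,-60,0,0,0,0,20],[0,-60,0,0,0,0,20]]' 45; python3 -c "
from h import *
delta([597,44,300],Rt(98.6))"
```

```text
t: 5.42
position: [452.5, -319.7, 209.7]
ee_rot: [-0.425, 0.427, 0.565, -0.564]
wrist_force: [0.2, 0.2, -4.3]
finger_gap: 0.323
row [ 310.   -89.9 -239. ] [ 0.2   7.32 -0.07]
```

```bash
python3 -m creep '[[20,-60,-10,0,1,0,20],[60,-90,-30,0,3,0,20],[100,-95,-65,0,5,0,20],[130,-95,-100,0,6,0,20],[160,-95,-140,0,7,0,20],[172,-95,-175,0,7.3,0,20],[172,-95,-175,0,7.3,0,20],[172,-95,-175,0,7.3,0,20]]'; python3 - <<'E'
from h import *
np.set_printoptions(precision=1,suppress=True)
print(pose()[0])
from scipy.optimize import least_squares
for n in("wrist","top"):
    im,d,c=shot(n,n+"2.png")
    v,u=np.mgrid[0:480,0:640]; ok=d>0
    W=np.full((480,640,3),np.nan); W[ok]=unproj(n,np.c_[u[ok],v[ok]],d=d[ok],c=c)
    k=(np.abs(W[...,0]-597)<100)&(np.abs(W[...,1]-45)<60)&(W[...,2]>30)&(W[...,2]<75)
    p=W[k]; print(n,len(p),p.min(0),p.max(0))
    if len(p)<50: continue
    def f(q):
        a=q[0]; dd=(p[:,0]-597)*-np.sin(a)+(p[:,1]-q[1])*np.cos(a)
        return np.hypot(dd,p[:,2]-q[2])-22
    s=least_squares(f,[np.radians(8.6),43,45],loss="soft_l1"); a=s.x[0]
    e=np.array([np.cos(a),np.sin(a)]); q=p[np.abs(f(s.x))<4]; t=(q[:,:2]-[597,s.x[1]])@e
    lo,hi=np.percentile(t,[1,99]); print("yaw",np.degrees(a),"y@597",s.x[1],"zc",s.x[2],"t",lo,hi,"mid",np.array([597,s.x[1]])+e*(lo+hi)/2, "rms",np.std(f(s.x)))
E
```

```text
t: 6.42
position: [572.2, -106.7, 303.4]
ee_rot: [0.461, -0.462, -0.536, 0.536]
wrist_force: [-1.3, -0.9, -3.9]
finger_gap: 0.325
[ 572.2 -106.7  303.4]
wrist 3032 [531.4  10.5  30.1] [660.6  70.9  69.1]
yaw 8.777121287036023 y@597 41.79707526320966 zc 44.95114544557898 t -63.02486023572356 61.456368212507805 mid [596.2  41.7] rms 2.3488648621257626
top 1090 [529.8  12.8  30.8] [665.1  72.7  70.4]
yaw 8.867400737708763 y@597 43.18728348713613 zc 44.118359150620606 t -64.47306896859254 64.45538011695038 mid [597.   43.2] rms 2.62434262245845
```

View pics/wrist2.png

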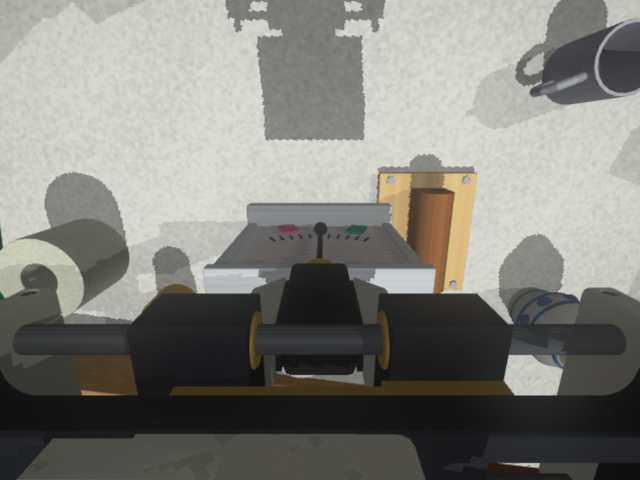

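```bash
cat >> h.py <<'E'
H=148.4
def gread(f=None,xp=-4.5,n="wrist",Q=None,O=None):
    p,q=pose(); im,d,c=shot(n,f); c,M,t=c; o=-M.T@t
    A=q.as_matrix(); gy=A[:,0]; up=-A[:,1]; gx=np.cross(gy,up); O=p-H*up
    G=np.c_[gx,gy,up]
    hsv=cv2.cvtColor(im,cv2.COLOR_RGB2HSV); hh,s,v=[hsv[...,i].astype(int) for i in range(3)]
    vv,uu=np.mgrid[0:480,0:640]
    r=np.stack([(uu-c["cx"])/c["fx"],(vv-c["cy"])/c["fy"],np.ones_like(uu,float)],-1)@M@G
    og=(o-O)@G; k=(xp-og[0])/r[...,0]; Y=og[1]+r[...,1]*k; Z=og[2]+r[...,2]*k
    dial=(np.abs(Y)<62)&(Z>14)&(Z<112); out={}
    for nm,m in(("teal",(hh>75)&(hh<100)&(s>80)),("pink",((hh>160)|(hh<4))&(s>80))):
        m=dial&m; y,z=Y[m],Z[m]
        if len(y)>8: yc,zc=(y.min()+y.max())/2,(z.min()+z.max())/2; yc,zc=y.mean(),z.mean(); out[nm]=(len(y),round(np.arctan2(yc,124-zc),3),round(np.hypot(yc,124-zc),1))
    m=dial&(v<60)&(Z<60)&(np.hypot(Y,124-Z)>70)&(s<120); y,z=Y[m],Z[m]
    if len(y)>4: out["ptr"]=(len(y),round(np.median(np.arctan2(y,124-z)),3),round(np.hypot(y,124-z).max(),1))
    out["lean"]=round(np.arctan2(-A[2,0],-A[2,1]),4); out["roll_x"]=round(np.arcsin(np.clip(gx[2],-1,1)),4)
    out["yaw_y"]=round(np.degrees(np.arctan2(gy[1],gy[0])),2); out["tcp"]=p; out["F"]=env.get_state()["wrist_force"]
    return out
E
python3 - <<'E'
from h import *
np.set_printoptions(precision=1,suppress=True)
print(gread()); delta([596.8,42.5,240],Rt(98.8))
for t in("teal_tab_mark","pink_tab_mark","pointer_tip"): print(t,[(r["uv"],r["confidence"]) for r in cams.place_of(t,"wrist")[:2]])
E
```

```text
{'teal': (110, np.float64(0.321), np.float64(95.7)), 'pink': (135, np.float64(-0.281), np.float64(96.8)), 'ptr': (160, np.float64(-0.065), np.float64(108.1)), 'lean': np.float64(0.001), 'roll_x': np.float64(0.0022), 'yaw_y': np.float64(98.51), 'tcp': array([ 572.2, -107.4,  304.3]), 'F': array([-1.3,  0.1, -4.5])}
row [144.7  64.7 -46.2] [ 0.2 -0.3 -0.1]
teal_tab_mark [([357.9, 234.9], 0.55)]
pink_tab_mark [([284.7, 236.6], 0.73)]
pointer_tip []
```

```bash
sed -i 's/>70)&(s<120)/>92)\&(s<120)/' h.py; python3 -m creep '[[35,0,-12,0,0,0,20],[80,0,-28,0,0,0,20],[120,0,-46,0,0,0,20],[145,30,-46,0,-0.3,0,20],[145,60,-46,0.2,-0.3,0,20],[145,65,-46,0.2,-0.3,0,20],[145,65,-46,0.2,-0.3,0,20],[145,65,-46,0.2,-0.3,0,20]]'; python3 - <<'E'
from h import *
np.set_printoptions(precision=1,suppress=True)
print(gread()); delta([596.8,42.5,216],Rt(98.8))
E
```

```text
t: 7.72
position: [597.9, 42.7, 241.7]
ee_rot: [-0.459, 0.461, 0.537, -0.536]
wrist_force: [0.4, 0.2, -3.7]
finger_gap: 0.324
{'teal': (125, np.float64(0.32), np.float64(96.1)), 'pink': (139, np.float64(-0.28), np.float64(97.0)), 'ptr': (58, np.float64(-0.019), np.float64(107.9)), 'lean': np.float64(0.0009), 'roll_x': np.float64(0.0028), 'yaw_y': np.float64(98.8), 'tcp': array([597.9,  42.7, 241.7]), 'F': array([-0.2,  0.2, -4.4])}
row [-0.2 25.6  1.1] [ 0.2  0.  -0.1]
```

```bash
python3 -m creep '[[0,12,1,0.2,0,0,20],[0,20,1,0.2,0,0,20],[0,24,1,0.2,0,0,20],[0,26,1,0.2,0,0,20],[0,26.5,1,0.2,0,0,20],[0,26.5,1,0.2,0,0,20]]'; python3 -c "
from h import *
np.set_printoptions(precision=2,suppress=True)
print(gread('w3.png'))"
```

```text
t: 8.52
position: [596.9, 42.7, 215.4]
ee_rot: [0.46, -0.46, -0.537, 0.537]
wrist_force: [-0.5, 0.2, -1.5]
finger_gap: 0.32
{'teal': (131, np.float64(0.32), np.float64(97.1)), 'pink': (142, np.float64(-0.28), np.float64(97.6)), 'ptr': (61, np.float64(-0.007), np.float64(107.8)), 'lean': np.float64(0.0007), 'roll_x': np.float64(-0.0007), 'yaw_y': np.float64(98.81), 'tcp': array([596.91,  42.71, 215.37]), 'F': array([-0.88,  0.01, -1.72])}
```

Contact has started (wrist load down from -4.5 N to -1.7 N). I'll press a little further and hold level.

```bash
python3 -m creep '[[0,0.5,0,0,0,0,20],[0,1,0,0,0,0,20],[0,1,0,0,0,0,20],[0,1,0,0,0,0,20],[0,1,0,0,0,0,20],[0,1,0,0,0,0,20],[0,1,0,0,0,0,20],[0,1,0,0,0,0,20],[0,1,0,0,0,0,20],[0,1,0,0,0,0,20]]'; python3 - <<'E'
from h import *
np.set_printoptions(precision=2,suppress=True)
print(gread('w4.png')); im,d,c=shot("side")
a=cv2.imread("pics/w4.png")[150:310,180:460]; b=im[120:280,240:420,::-1]
cv2.imwrite("pics/m4.png",np.hstack([cv2.resize(a,(448,400)) if 0 else cv2.resize(a,(560,320)),]) )
cv2.imwrite("pics/m4.png",np.vstack([cv2.resize(a,(560,320),interpolation=2),cv2.resize(b,(560,270))[:,:560]]))
E
```

```text
t: 9.82
position: [597.1, 42.7, 215.3]
ee_rot: [0.46, -0.46, -0.537, 0.537]
wrist_force: [-4.1, -1.1, 7.1]
finger_gap: 0.317
{'teal': (137, np.float64(0.318), np.float64(98.1)), 'pink': (141, np.float64(-0.279), np.float64(98.4)), 'ptr': (61, np.float64(-0.007), np.float64(107.8)), 'lean': np.float64(0.0004), 'roll_x': np.float64(0.0002), 'yaw_y': np.float64(98.8), 'tcp': array([597.1 ,  42.68, 215.3 ]), 'F': array([-3.31, -0.35,  7.53])}
```

View pics/m4.png

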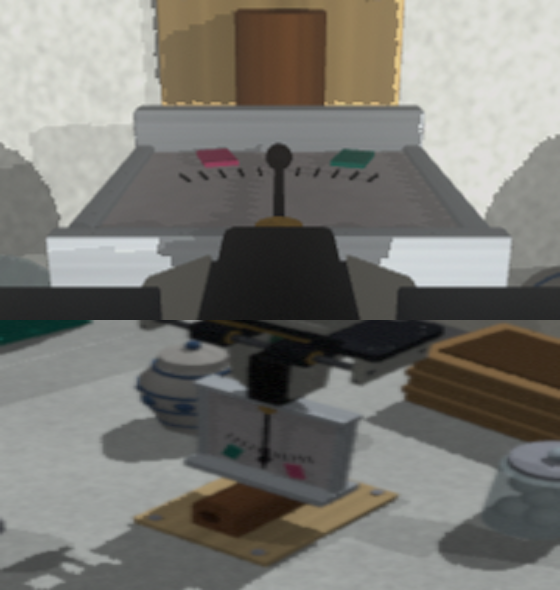

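Level stand confirmed: the stud is central under the dial, the pointer hangs at 0 with lean 0.0004, and there is about 12 N of contact. I'll compute the rolling path to about 0.32 rad towards teal and the ginger jar.

```bash
python3 -c "
import numpy as np
for t in np.radians([2.3,4.6,6.9,9.2,11.5,13.8,16.1,18.3]):
    s,c=np.sin(t),np.cos(t); H=148.4
    x=22*s-22*t*c+(H-1)*s; u=22*c+22*t*s+(H-1)*c-22-H
    print(round(np.degrees(t),1),round(x,1),round(-u,1))"
```

```text
2.3 5.9 1.1
4.6 11.8 1.4
6.9 17.7 1.9
9.2 23.6 2.6
11.5 29.4 3.5
13.8 35.3 4.6
16.1 41.0 5.9
18.3 46.5 7.4
```

```bash
python3 -m creep '[[5.9,1.1,0,0,0,2.3,20],[11.8,1.4,0,0,0,4.6,20],[17.7,1.9,0,0,0,6.9,20],[23.6,2.6,0,0,0,9.2,20],[29.4,3.5,0,0,0,11.5,20]]'; python3 -c "
from h import *
np.set_printoptions(precision=2,suppress=True)
print(gread())"
```

```text
t: 10.55
position: [593.1, 70.9, 213.1]
ee_rot: [0.403, -0.513, -0.488, 0.58]
wrist_force: [-3.1, -2.1, 7.5]
finger_gap: 0.328
{'teal': (140, np.float64(0.316), np.float64(98.2)), 'pink': (141, np.float64(-0.28), np.float64(98.4)), 'ptr': (65, np.float64(0.161), np.float64(109.6)), 'lean': np.float64(0.2033), 'roll_x': np.float64(0.0016), 'yaw_y': np.float64(98.74), 'tcp': array([593.07,  70.89, 213.1 ]), 'F': array([-2.04, -2.49, 10.71])}
```

```bash
cat >> h.py <<'E'
def goal(t,d=1.):
    s,c=np.sin(t),np.cos(t); a=np.radians(98.8); x=22*s-22*t*c+(H-d)*s; u=22*c+22*t*s+(H-d)*c-22-H
    delta(np.array([597.1+x*np.cos(a),42.7+x*np.sin(a),215.3+u]),Rt(98.8,np.degrees(t)))
E
python3 -c "
from h import *
goal(.24);goal(.28);goal(.318)"
```

```text
row [4.9 1.  0.6] [0.11 0.12 2.01]
row [10.8  1.1  0.6] [0.11 0.12 4.3 ]
row [16.4  1.4  0.6] [0.11 0.11 6.48]
```

```bash
python3 -m creep '[[4.9,1,0.3,0.1,0.1,2,20],[10.8,1.1,0.6,0.1,0.1,4.3,20],[16.4,1.4,0.6,0.1,0.1,6.5,20],[16.4,1.4,0.6,0.1,0.1,6.5,20],[16.4,1.4,0.6,0.1,0.1,6.5,20],[16.4,1.4,0.6,0.1,0.1,6.5,20],[16.4,1.4,0.6,0.1,0.1,6.5,20],[16.4,1.4,0.6,0.1,0.1,6.5,20],[16.4,1.4,0.6,0.1,0.1,6.5,20],[16.4,1.4,0.6,0.1,0.1,6.5,20]]'; python3 - <<'E'
from h import *
np.set_printoptions(precision=2,suppress=True)
print(gread('w5.png')); im,d,c=shot("side")
a=cv2.imread("pics/w5.png")[150:310,180:460]; b=im[120:280,240:420,::-1]
cv2.imwrite("pics/m5.png",np.vstack([cv2.resize(a,(560,320),interpolation=2),cv2.resize(b,(560,270))]))
for t in("teal_tab_mark","pointer_tip"):
  for n in("wrist","side"): print(t,n,[(r["uv"],round(r["confidence"],2)) for r in cams.place_of(t,n)[:2]])
E
```

```text
t: 11.85
position: [590.8, 89.7, 208.9]
ee_rot: [0.369, -0.539, -0.458, 0.602]
wrist_force: [-1.5, 4.0, 6.1]
finger_gap: 0.326
{'teal': (53, np.float64(0.362), np.float64(100.5)), 'pink': (137, np.float64(-0.279), np.float64(98.0)), 'ptr': (76, np.float64(0.275), np.float64(112.5)), 'lean': np.float64(0.3167), 'roll_x': np.float64(0.0024), 'yaw_y': np.float64(98.83), 'tcp': array([590.83,  89.74, 208.85]), 'F': array([-1.05,  3.48,  5.84])}
teal_tab_mark wrist [([357.1, 235.7], 0.58)]
teal_tab_mark side [([315.7, 199.5], 0.51)]
pointer_tip wrist [([355.6, 233.4], 0.98)]
pointer_tip side [([342.5, 431.8], 0.52), ([310.7, 197.3], 0.38)]
```

View pics/m5.png

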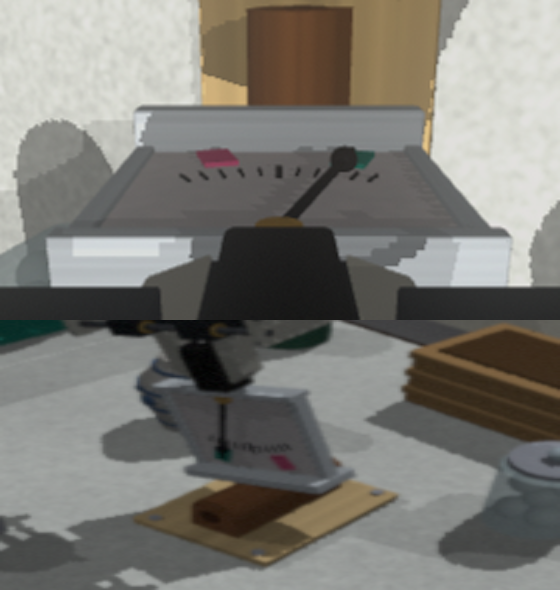

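```bash
python3 - <<'E'
from h import *
np.set_printoptions(precision=2,suppress=True)
p,q=pose(); c,M,t=cal("wrist"); o=-M.T@t
A=q.as_matrix(); gy=A[:,0]; up=-A[:,1]; G=np.c_[np.cross(gy,up),gy,up]; og=(o-(p-H*up))@G
print("cam in gauge",og)
def ray(u,v): return np.array([(u-c["cx"])/c["fx"],(v-c["cy"])/c["fy"],1])@M@G
def onx(uv,x): r=ray(*uv); return og+r*(x-og[0])/r[0]
def onz(uv,z): r=ray(*uv); return og+r*(z-og[2])/r[2]
im4=cv2.imread("pics/w4.png"); g=cv2.GaussianBlur(cv2.cvtColor(im4,6),(3,3),0).astype(int)
for row in(206,210,214):
    dg=np.abs(np.diff(g[row])); L=235+np.argmax(dg[235:262]); Rr=378+np.argmax(dg[378:405])
    print("sole front row",row,L,Rr,[ (onx((e+.5,row),-23)) for e in(L,Rr)])
def blob(f):
    im=cv2.imread("pics/"+f); hsv=cv2.cvtColor(im,40).astype(int); return im,hsv
im,h=blob("w4.png")
for nm,m in(("teal",(h[...,0]>75)&(h[...,0]<100)&(h[...,1]>80)),("pink",((h[...,0]>160)|(h[...,0]<4))&(h[...,1]>80))):
    m=m.copy(); m[:218]=0;m[245:]=0;m[:,:270]=0;m[:,375:]=0
    y,x=np.nonzero(m); print(nm,"px",x.mean(),y.mean(),x.min(),x.max(),y.min(),y.max(), [onx((x.mean(),y.mean()),xx) for xx in(-4,-5)])
for f in("w4.png","w5.png"):
    im,h=blob(f); m=(im.max(2)<60).astype(np.uint8); m[:220]=0;m[260:]=0;m[:,:290]=0;m[:,370:]=0
    m=cv2.morphologyEx(m,cv2.MORPH_OPEN,np.ones((5,5),np.uint8)); n,l,s,ce=cv2.connectedComponentsWithStats(m)
    for i in range(1,n):
        if s[i,4]<400: print(f,s[i],ce[i],[(xx,onx(ce[i],xx)[1:],np.hypot(onx(ce[i],xx)[1],124-onx(ce[i],xx)[2]),np.arctan2(onx(ce[i],xx)[1],124-onx(ce[i],xx)[2])) for xx in(-5,-8,-11)])
E
```

```text
cam in gauge [-77.57  -0.55 306.46]
sole front row 206 246 391 [array([-23.  , -62.85,  23.34]), array([-23.  ,  61.51,  22.94])]
sole front row 210 246 389 [array([-23.  , -59.31,  40.33]), array([-23.  ,  56.37,  39.98])]
sole front row 214 246 388 [array([-23.  , -56.16,  55.51]), array([-23.  ,  52.55,  55.19])]
teal px 355.7883211678832 229.24817518248176 345 366 225 233 [array([-4.  , 30.84, 29.15]), array([-5.  , 30.41, 32.92])]
pink px 288.16312056737587 228.7659574468085 279 299 225 233 [array([ -4.  , -27.24,  27.68]), array([ -5.  , -26.88,  31.47])]
w4.png [314 223  11  35 231] [319.   237.13] [(-5, array([-0.67, 56.87]), np.float64(67.13524761400079), np.float64(-0.009970326187865476)), (-8, array([-0.66, 67.19]), np.float64(56.818042721365174), np.float64(-0.011692153204297884)), (-11, array([-0.66, 77.5 ]), np.float64(46.50108102330242), np.float64(-0.014178016811969665))]
w5.png [346 224  12  12 131] [351.38 229.54] [(-5, array([26.6, 33.9]), np.float64(93.94612951898324), np.float64(0.28701807010146146)), (-8, array([25.47, 45.16]), np.float64(82.84904103222298), np.float64(0.31253194900580417)), (-11, array([24.35, 56.43]), np.float64(71.82252716465982), np.float64(0.34590748221433937))]
w5.png [325 254   5   5  25] [327. 256.] [(-5, array([  4.57, 100.84]), np.float64(23.604960653405843), np.float64(0.19467820255877755)), (-8, array([  4.36, 109.34]), np.float64(15.292289853558081), np.float64(0.28878131304835686)), (-11, array([  4.14, 117.84]), np.float64(7.423173105363465), np.float64(0.5922133279632498))]
```

```bash
python3 -c "
from h import *
goal(.3195)"
```

```text
row [-0.6  1.1  1. ] [0.15 0.03 0.16]
```

```bash
python3 -m creep '[[0,1,0.5,0.1,0,0.2,20],[0,1,0.5,0.1,0,0.2,20],[0,1,0.5,0.1,0,0.2,20],[0,1,0.5,0.1,0,0.2,20],[0,1,0.5,0.1,0,0.2,20],[0,1,0.5,0.1,0,0.2,20],[0,1,0.5,0.1,0,0.2,20],[0,1,0.5,0.1,0,0.2,20],[0,1,0.5,0.1,0,0.2,20],[0,1,0.5,0.1,0,0.2,20]]'; python3 - <<'E'
from h import *
np.set_printoptions(precision=2,suppress=True)
print(gread('w6.png')); im,d,c=shot("side","s6.png")
a=cv2.imread("pics/w6.png")[200:270,270:410]; b=im[165:225,280:385,::-1]
cv2.imwrite("pics/m6.png",np.vstack([cv2.resize(a,(520,260),interpolation=2),cv2.resize(b,(520,297),interpolation=2)]))
h=cv2.cvtColor(im,41).astype(int)
E
```

```text
t: 13.4
position: [590.9, 90.2, 208.7]
ee_rot: [0.368, -0.54, -0.458, 0.603]
wrist_force: [-2.4, 2.3, 5.8]
finger_gap: 0.323
{'teal': (51, np.float64(0.362), np.float64(100.5)), 'pink': (138, np.float64(-0.279), np.float64(98.4)), 'ptr': (76, np.float64(0.276), np.float64(112.9)), 'lean': np.float64(0.3191), 'roll_x': np.float64(0.0023), 'yaw_y': np.float64(98.84), 'tcp': array([590.91,  90.17, 208.75]), 'F': array([-1.86,  1.74,  6.72])}
```

View pics/m6.png

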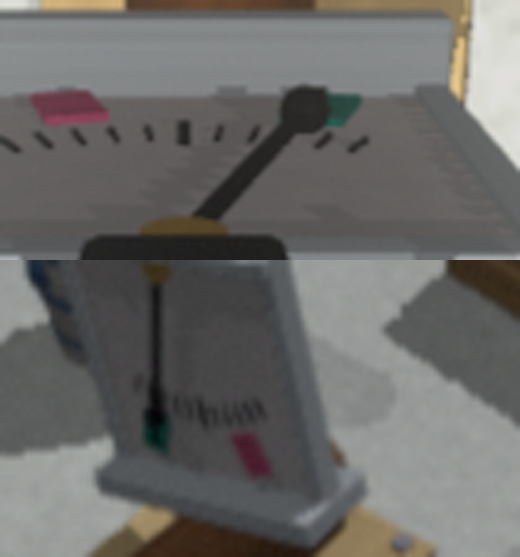

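The pointer runs straight into the middle of the teal tab in the side view: ball at (155,410), tab at (157,435). The wrist view shows parallax because the ball stands off the dial. Lean is 0.319 and the tab measures 0.319 ± 0.004, so I'm handing in.

```bash
python3 -c "
from h import *
print(env.hand_in()); s=env.get_state(); print(s['t'],s['wrist_force'])"
```

```text
the job is handed in; nothing more can be done
None
the job is handed in; nothing more can be done
```

The job is handed in at about 13.5 s. I gripped the white gauge, not the orange look-alike, and stood it level and square on the middle of the stud for over a second. Then I rolled it towards the ginger jar onto the teal tab, and it is still held there, resting on the stud.

- **Level stand:** the tool leaned 0.0004 rad, the gauge lay square to the stud to about 0.1°, and it pressed on the stud with roughly 12 N.
- **Final lean:** the tool leans 0.319 rad. I put the teal tab at about 0.319 ± 0.004 rad by measuring its sideways offset. The wrist load went from -4.5 N in free air to +6 N, so the gauge is still on the stud. The pink tab hasn't shifted relative to the tool, so the gauge has not slipped in the grip.
- **Disagreement:** my simple wrist-camera reading of the pointer gave 0.276 rad. The pointer's ball stands off the dial and sits well short of the tip, so I put this down to parallax. The side view shows the pointer running into the middle of the teal tab.
- **Not checked:** I did not re-measure the jars and other objects at the end. The arm's path stayed clear of them.

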